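# Refit the amplitude knob of an ultrasonic welder's control box

### The job

Pick up the loose black knob from the red foam board and fit it on the bare D-shaft of the orange control box: turn it lightly on the shaft until the flats line up, then push it down gently until it snaps and sits fully home. Leave the dial turned all the way down to its zero stop, pointer at the red zero mark, and let go. Do not force the shaft, keep off the green start button, and leave the spanner and the black adapter lying where they are.

Things in the scene. Friction and masses are not known exactly. Their poses are not given: they have to be found in the camera images.
- knob: Loose round black knob, 46 mm across, 34 mm tall, about 70 g, standing bore down on the foam board; it can be gripped at any angle. Origin: centre of its underside; z: up through its top; x: the way the red pointer line on its top (and white line down its side) points.
- pointer_tip (a point): Outer end of the red pointer line on the knob's top: 20 mm from the knob's axis, 34 mm above its underside.
- bore (a point): Mouth of the knob's D-shaped bore, on its axis, 6 mm above the underside at the bottom of a recess 24 mm wide. The bore is 13 mm across and 18 mm deep with a bevel (2 mm; 1 mm at the flat); its flat, 2.4 mm from the axis, is on the pointer's side. A snap lip is on the other side.
- control_box: Orange control box with a white panel on top, 170 (x) by 210 (y) by 80 mm high, fixed. Origin: centre of its underside; z up, -x is the operator's side. On the panel: bare shaft at x -30, y +40 mm; green start button at x -30, y -62 mm (44 mm wide with its collar, 22 mm high); pilot lamps 5 mm high at x +50, y -35 and -70 mm; flat display behind the shaft.
- shaft_tip (a point): Centre of the top of the upright D-shaft, 25.5 mm above the panel: 12 mm across, one flat 2 mm from its axis. It fits the bore flat to flat only, within 0.5 mm and 0.1 to 0.2 rad. Its angle is not measured (this point is fixed): the flat starts 0.4 to 2.0 rad clockwise, from above, of the zero point. It is damaged by over 40 N, all its contacts added (a push of some 20 N).
- seat (a point): Where the fully home knob's origin lies: on the shaft's axis, 24 mm below its tip. Axes as the box. A spring ball in the shaft's round side is felt from about 10 mm before home, resists with 6 to 12 N, and is passed 4 mm before home; then the knob snaps down. The shaft turns stiffly (0.03 N m); a knob pressed on it with under 6 N does not turn it.
- zero_point (a point): Where pointer_tip lies when the knob is home and turned anticlockwise (seen from above) against the zero stop: 20 mm from the shaft's axis, towards the red zero mark on the panel, 150 degrees anticlockwise from the box's x axis. A home knob's pointer is over the shaft's flat.
- start_button (a joint): Travel of the green start button, m: 0 released, 0.005 fully pressed.
- foam_board: Red foam assembly board, 300 (x) by 270 (y) by 20 mm thick, fixed to the bench. Origin: centre of its underside. The knob, the adapter and the spanner lie on it.
- adapter: Black plastic adapter shell, 50 (x) by 62 (y) by 26 mm, loose on the foam board. Origin: centre of its underside.
- spanner: Steel spanner 160 mm long, lying loose on the foam board. Origin: on its underside, x along its length.
Not all that is in view belongs to the job. What is shaped like the knob but blue or pink is not meant.

How it is judged:
On the way:
1. the knob is snapped fully home on the shaft (horizontal distance between knob and seat below 0.002 m and z of knob in the frame of seat below 0.002 m and angle between knob's own z axis and vertical below 0.08 rad), for 0.2 s.
At the end, for the whole second after the job is handed in: The knob is released and at rest, fully home on the shaft (underside within 2 mm of the seat's height, axis within 2 mm of the shaft's, upright), with its pointer at zero (pointer tip within 4 mm, about 0.2 rad, of the zero point) (all of step 1 and horizontal distance between pointer_tip and zero_point below 0.004 m and linear speed of knob below 0.01 m/s); the robot touches nothing.
It fails at once if the knob presses on the shaft or box with more than 40 N (contact force between knob and control_box above 40 N).
It fails at once if the robot loads the box or its shaft with more than 40 N (contact force between any of the fingers, the arm and control_box above 40 N).
It fails at once if the start button is pressed (value of joint start_button above 0.002 m).
It fails at once if the adapter or the spanner is disturbed (distance of any of adapter, spanner from where it was at the start of the episode above 0.015 m).
It also fails if it takes over 72 s, if anything falls off the work surface, if the arm or the gripper's body presses on something with over 40 N, if the wrist force passes 120 N, or if a joint passes its speed limit or range.

### The arm

A 7-joint arm with a two-finger parallel gripper is mounted at the origin on the work surface. World frame = base frame: x ahead of the robot, y to its left, z up, the work surface at z = 0. Lengths are in m, angles in rad, forces in N, time in s.
With the tool pointing down it reaches from about 0.4 to 0.85 m from the base axis. Payload 10.4 kg.
Tool frame: the origin (TCP) lies midway between the tips of the shut fingers; the grasp point (between the pads) lies 19 mm behind it; z points along the fingers, y is the line along which they close (so a half turn about z gives the same grasp; the last joint's range is limited). The gripper opens to 87 mm and grips with 3 to 60 N. Pads are 19 mm wide; open, the fingers measure 117 mm over their backs; the gripper's body (75 mm by 190 mm) begins 51 mm behind the grasp point.
Start: joints at [-1.276, 0.332, -0.065, 1.46, 0.022, 1.35, -0.088], TCP at [0.195, 0.594, 0.223] pointing down, gripper open.
Joint ranges: [-2.6, 2.6], [-0.5, 2.12], [-1.47, 1.34], [0.16, 2.42], [-1.27, 4.41], [0.06, 2.06], [-2.6, 2.6]. Speed limits (rad/s): [2.22, 2.22, 2.79, 2.79, 3.14, 3.14, 3.14].

### API

Orientations are given as a unit quaternion [x, y, z, w].
In Python, from bench import r gives the robot as it stands.
- The arm moves only by the tool arm_command, never from a script. Its argument "moves" is one flat list of numbers, 4 for each row, row after row: the shift along the tool's x, y, z in cm, then the turn about the tool's z in degrees. A call has 1 to 12 rows; each row shifts and turns the commanded pose from where the row before left it, along the tool's axes as they then stand; what a row does not reach is not made up. A row lasts 1/12 s, in which the tool goes at most 41.7 mm and 7.16 degrees, less where a joint would pass 70% of its speed; a pose out of reach is approached as far as the arm can. A call with a gripper value outside its range is refused whole. "fingers" is the opening in per cent of the stroke, from 0 (shut) to 100 (fully open), set as the call begins (left out, the last holds). The fingers move at their own pace and stop on an object; "squeeze" is the grip in N (left out, the last holds). Time passes only in rows, so rows that do not move let the fingers close. It gives the time, the measured TCP pose, the force, the opening and the grip force at its end, in the units of the state.
- r.read_state(): the state, without advancing time (a new reading comes with each control period).
- r.camera(name): name is "scene" or "top"; returns the picture (384x512x3 uint8, red, green, blue); there is no depth.
- r.camera_info(name): a dict with "fx", "fy", "cx", "cy" (pixels), "origin" and "attitude" of the camera in the world. Camera axes: x right, y up, looking along -z (the intrinsics and any distortion apply to the point x, -y, -z); pixel columns grow to the right and rows downward; lengths in m; the calibration is good to about 2 mm. A picture is of the moment at which its call begins. camera_info takes no time and is no camera call.
- r.close_job(): hands the job in; it is judged then, once.
The state is a dict: "time": time; "joint_positions": joint angles; "joint_vel": joint speeds; "joint_torque": joint torques, N m; "ee_pos": TCP position; "eef_rot": TCP orientation; "ft_force": force on the tool from outside, world axes, zero at the start; "torque": the same for the moment, N m; "width": finger opening in m; "grip_force": force on a finger pad.
Only numpy, scipy, OpenCV 4.12 (cv2) and the standard library are available. Lean on these libraries where they do the work, as an engineer would, in place of code of your own. Each camera call takes 0.05 s, during which the arm holds its last target. There are 200 camera calls.

## Working session

There is one attempt and no reset: what is moved stays moved. The work goes in short steps, Python scripts to look and compute and a tool call to move; the robot and the scene stay as the last step left them, time stands still between calls to the robot, and variables do not carry over. Pictures are saved under pics/ and viewed, at most 10 in all, crops included, and the job is handed in when it is done.

Besides the shell and the picture viewer there is one more tool, called after "Call:" by a JSON object that holds its "name" and its "arguments", one argument or row to a line. arm_command: Moves the arm, as the interface text tells. Its arguments: {"type":"object","properties":{"moves":{"type":"array"},"fingers":{"type":"number"},"squeeze":{"type":"number"}},"required":["moves"]}

```bash
mkdir -p pics; python3 - <<'E'
from bench import r
import cv2,numpy as np
for n in("scene","top"):
    im=r.camera(n);cv2.imwrite(f"pics/{n}0.png",im[:,:,::-1]);print(n,r.camera_info(n))
print(r.read_state())
E
```

```text
scene {'fx': 392.10717636516074, 'fy': 392.10717636516074, 'cx': 260.44944366693295, 'cy': 189.90038136294422, 'origin': array([1.0048656 , 0.34473671, 0.92044797]), 'attitude': array([0.14476576, 0.2539263 , 0.83518803, 0.4658597 ])}
top {'fx': 498.9629247964014, 'fy': 498.9629247964014, 'cx': 258.32824335117084, 'cy': 185.5051920807898, 'origin': array([0.3102589 , 0.03333871, 1.32936134]), 'attitude': array([ 0.0603792 , -0.04914253, -0.70186628,  0.70804173])}
{'time': 0.1, 'joint_positions': array([-1.27560358,  0.33281743, -0.06468594,  1.46085006,  0.021589  ,
        1.34988025, -0.08848049]), 'joint_vel': array([ 0.00037826,  0.0008153 ,  0.00055524, -0.0030131 ,  0.00124803,
       -0.00187071, -0.00154416]), 'joint_torque': array([ 1.53613753e-03, -6.24545503e+01,  2.44499225e-02, -3.90711486e+01,
       -6.15559984e-02,  3.67208314e-02,  7.57864086e-05]), 'ee_pos': array([0.19519574, 0.5933815 , 0.22183146]), 'eef_rot': array([ 1.58217261e-01,  9.87404123e-01, -6.25647086e-04, -7.51570445e-05]), 'ft_force': array([0.39121118, 0.71714319, 0.57823165]), 'torque': array([ 0.04496487, -0.013713  , -0.00902663]), 'grip_force': 0.0, 'width': 0.08719129775751741}
```

View pics/scene0.png

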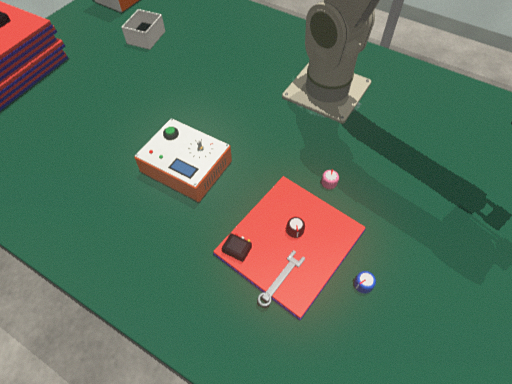

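View pics/top0.png

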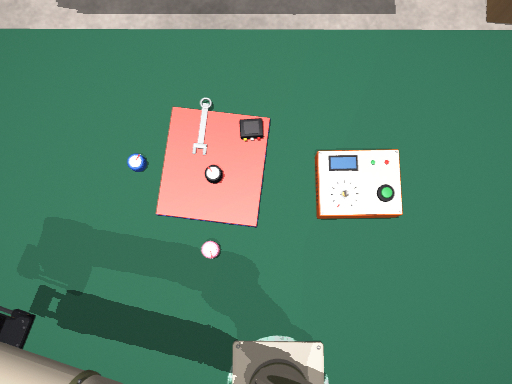

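The top view shows the black knob at (213,174). Things it could be mistaken for are the pink knob (210,250), the blue knob (137,162) and the black adapter (251,128). In the scene view they are at (296,227), (331,179), (366,281) and (237,246). I choose the black round one on the red board. The box is at top (359,184) with its shaft near (345,193).

```bash
cat > h.py <<'E'
import numpy as np,cv2
from scipy.spatial.transform import Rotation as R
from bench import r
def ray(n,u,v):
    c=r.camera_info(n); d=np.array([(u-c['cx'])/c['fx'],-(v-c['cy'])/c['fy'],-1.])
    return np.array(c['origin']),R.from_quat(c['attitude']).apply(d)
def onz(n,u,v,z):
    o,d=ray(n,u,v); return o+d*(z-o[2])/d[2]
def proj(n,p):
    c=r.camera_info(n); q=R.from_quat(c['attitude']).inv().apply(np.array(p)-c['origin'])
    return c['cx']+c['fx']*q[0]/-q[2], c['cy']-c['fy']*q[1]/-q[2]
def tri(a,b):
    (o1,d1),(o2,d2)=ray(*a),ray(*b)
    t=np.linalg.lstsq(np.c_[d1,-d2],o2-o1,rcond=None)[0]
    p,q=o1+t[0]*d1,o2+t[1]*d2
    return (p+q)/2,np.linalg.norm(p-q)
def cen(m): ys,xs=np.nonzero(m); return xs.mean(),ys.mean(),len(xs)
E
python3 - <<'E'
from h import *
s=cv2.imread('pics/scene0.png');t=cv2.imread('pics/top0.png')
f=lambda im,u,v,h:cv2.resize(im[v-h:v+h,u-h:u+h],(300,300),interpolation=cv2.INTER_CUBIC)
cv2.imwrite('pics/c1.png',np.vstack([np.hstack([f(t,213,174,15),f(t,345,193,25)]),np.hstack([f(s,296,227,15),f(s,200,150,25)])]))
# board and box panel corners by colour (top and scene)
for n,im in(('top',t),('scene',s)):
    h=cv2.cvtColor(im,cv2.COLOR_BGR2HSV)
    w=((h[...,1]<70)&(h[...,2]>150)).astype('uint8')
    red=(((h[...,0]<8)|(h[...,0]>172))&(h[...,1]>150)&(h[...,2]>120)).astype('uint8')
    for nm,m in(('white',w),('red',red)):
        m=cv2.morphologyEx(m,cv2.MORPH_CLOSE,np.ones((5,5)))
        k,l,st,ce=cv2.connectedComponentsWithStats(m)
        for i in range(1,k):
            if st[i,4]>800:
                c=max(cv2.findContours((l==i).astype('uint8'),0,1)[0],key=cv2.contourArea)
                print(n,nm,st[i],ce[i],cv2.approxPolyDP(cv2.convexHull(c),4,True).reshape(-1,2).tolist())
E
```

```text
top white [   0    0  512   30 9814] [255.12899939  18.01253312] [[511, 25], [0, 28], [0, 0], [486, 0]]
top white [ 319  150   83   65 4471] [359.74144487 183.53947663] [[398, 151], [401, 213], [321, 214], [319, 151]]
top white [ 253  335   76   49 1433] [300.94556874 354.75924634] [[253, 341], [277, 335], [320, 342], [328, 383], [310, 383]]
top white [   0  353   74   31 1396] [ 28.36962751 372.64756447] [[0, 353], [73, 377], [70, 383], [0, 383]]
scene white [ 404    0  108   37 2172] [472.54834254  11.90055249] [[511, 36], [404, 0], [511, 0]]
scene white [ 391   17  121   69 3821] [454.13373462  50.43156242] [[399, 17], [511, 52], [511, 85], [476, 78], [391, 44]]
scene white [ 135  118   94   69 3000] [182.84 150.68] [[171, 118], [228, 144], [195, 186], [135, 155]]
scene white [   0  265   69  119 3687] [ 22.10062381 341.44372118] [[68, 383], [0, 383], [0, 297], [22, 265], [39, 283]]
scene red [   0    0   50   56 1342] [17.64977645 26.9195231 ] [[49, 20], [0, 55], [0, 0]]
scene red [ 214  176  151  120 8505] [292.07148736 235.76790123] [[283, 176], [364, 227], [316, 295], [264, 290], [214, 252]]
```

View pics/c1.png

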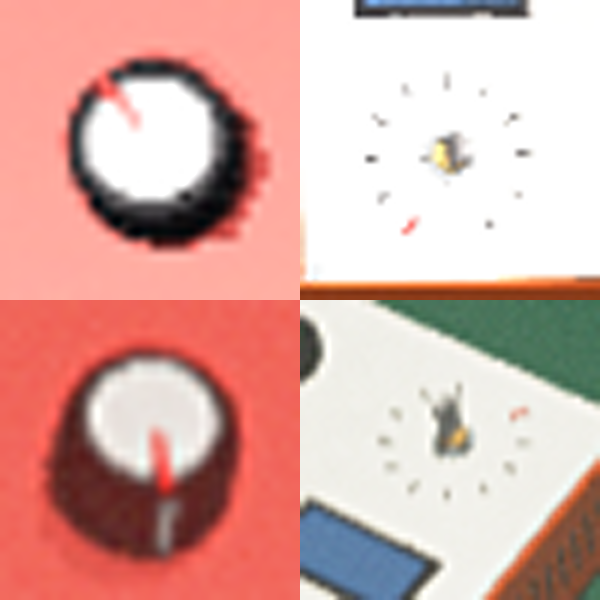

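The crop confirms the black knob: a white cap with its red line pointing up-left in the top view. The shaft stands in the middle of the tick ring, and the red zero mark is toward the lower left.

```bash
python3 - <<'E'
from h import *
np.set_printoptions(precision=4,suppress=True)
im={n:cv2.imread(f'pics/{n}0.png') for n in('top','scene')}
K={'top':(213,172.5),'scene':(296.3,224)};S={'top':(345,192),'scene':(200,147)}
P={}
for n in im:
    h=cv2.cvtColor(im[n],cv2.COLOR_BGR2HSV).astype(int)
    yy,xx=np.mgrid[:384,:512]
    near=np.hypot(xx-K[n][0],yy-K[n][1])<10
    w=near&(h[...,1]<60)&(h[...,2]>150)
    w=cv2.morphologyEx(w.astype('uint8'),cv2.MORPH_CLOSE,np.ones((5,5)))
    k,l,st,ce=cv2.connectedComponentsWithStats(w);i=1+st[1:,4].argmax()
    P[n]=ce[i];print(n,'knob cap',ce[i],st[i,4],'onz',onz(n,*ce[i],.054))
    sat=cv2.medianBlur(im[n],1).astype(int)
    q=(im[n][...,2].astype(int)-im[n][...,1]); core=np.hypot(xx-ce[i][0],yy-ce[i][1])<6
    wt=np.where(core,np.clip(q-np.median(q[core])-15,0,None),0)
    print(' red',(wt*xx).sum()/wt.sum(),(wt*yy).sum()/wt.sum()); rp=onz(n,(wt*xx).sum()/wt.sum(),(wt*yy).sum()/wt.sum(),.054)-onz(n,*ce[i],.054)
    print(' pointer ang',np.degrees(np.arctan2(rp[1],rp[0])),rp)
    # ticks
    g=im[n].min(2).astype(float); bg=cv2.morphologyEx(g,cv2.MORPH_CLOSE,np.ones((7,7)))
    d=bg-g; rr=np.hypot(xx-S[n][0],yy-S[n][1])
    m=((d>35)&(rr>6 )&(rr<19)).astype('uint8')
    k,l,st,ce=cv2.connectedComponentsWithStats(m,connectivity=8)
    pts=[]
    for i in range(1,k):
        s=l==i; 
        if st[i,4]>12: continue
        u,v=np.average(xx[s],weights=d[s]),np.average(yy[s],weights=d[s]);p=onz(n,u,v,.08);pts.append([*p[:2],u,v])
    pts=np.array(pts)
    A=np.c_[2*pts[:,:2],np.ones(len(pts))];c=np.linalg.lstsq(A,(pts[:,:2]**2).sum(1),rcond=None)[0]
    for _ in range(3):
        res=np.hypot(*(pts[:,:2]-c[:2]).T); ok=abs(res-np.median(res))<.004
        c=np.linalg.lstsq(A[ok],(pts[ok,:2]**2).sum(1),rcond=None)[0]
    print(n,'ring',c[:2],np.median(res),ok.sum(),len(pts)); print(np.c_[pts,res*1000])
print('knob tri',tri(('top',*P['top']),('scene',*P['scene'])))
for n,c in(('top',[[398.5,151],[401.5,214],[320.5,214.5],[318.5,150.5]]),('scene',[[171,118],[228.5,144],[195,186.5],[135,155]])):
    q=np.array([onz(n,*p,.08)[:2] for p in c]);e=np.roll(q,-1,0)-q;print(n,q,np.hypot(*e.T),np.degrees(np.arctan2(e[:,1],e[:,0])),q.mean(0))
E
```

```text
top knob cap [212.3516 172.5078] 128 onz [0.5428 0.1746 0.054 ]
 red 209.84813753581662 168.98280802292263
 pointer ang 36.047818980689584 [0.0093 0.0068 0.    ]
top ring [ 0.4857 -0.1623] 0.03257899660822124 11 11
[[  0.5184  -0.1626 344.     181.1125  32.6397]
 [  0.5149  -0.1448 337.     182.4167  34.0092]
 [  0.5136  -0.1776 350.     183.      31.8234]
 [  0.5013  -0.1342 332.877  187.6791  32.1334]
 [  0.5029  -0.19   354.9952 187.2238  32.579 ]
 [  0.4882  -0.1941 356.726  193.      31.8257]
 [  0.4852  -0.1303 331.4064 194.      32.0048]
 [  0.469   -0.1349 333.3273 200.3818  32.0856]
 [  0.4704  -0.1919 356.     200.      33.2711]
 [  0.4569  -0.1464 337.9426 205.1943  32.9482]
 [  0.4577  -0.1791 351.     205.      32.6868]]
scene knob cap [295.7983 223.4202] 119 onz [0.5448 0.1716 0.054 ]
 red 296.6345062429058 227.39273552780932
 pointer ang 39.25361824421889 [0.0089 0.0072 0.    ]
scene ring [ 0.4881 -0.1648] 0.03252262079752246 11 12
[[  0.4632  -0.1806 201.     139.8606  29.5254]
 [  0.4726  -0.1947 195.     140.      33.713 ]
 [  0.4696  -0.1829 199.     141.      25.8
[... 159 characters left out ...]
  -0.1368 212.     148.      32.6878]
 [  0.515   -0.18   190.     152.      30.8438]
 [  0.488   -0.1333 209.4848 152.4848  31.4399]
 [  0.5202  -0.1643 193.396  155.604   32.0939]
 [  0.5161  -0.1484 199.     157.      32.396 ]
 [  0.5046  -0.1365 205.     156.      32.707 ]]
knob tri (array([0.5437, 0.1731, 0.0533]), np.float64(0.0035479099977858307))
top [[ 0.5973 -0.3025]
 [ 0.436  -0.3046]
 [ 0.4331 -0.1024]
 [ 0.5972 -0.0988]] [0.1612 0.2023 0.1642 0.2037] [-179.2517   90.8402    1.2502  -89.9967] [ 0.5159 -0.2021]
scene [[ 0.4413 -0.3062]
 [ 0.4349 -0.106 ]
 [ 0.6005 -0.0986]
 [ 0.603  -0.3016]] [0.2003 0.1657 0.2031 0.1618] [  91.8187    2.5851  -89.2849 -178.3731] [ 0.5199 -0.2031]
```

Estimates are knob at (0.544, 0.173) with its pointer at about 37.5°, and shaft at (0.487, -0.1635) with the box yaw about 1.4°. I'll approach the knob now.

Call:
{"name": "arm_command", "arguments": {
  "moves": [-3.3,-2,0.3,0,-3.3,-2,0.3,0,-3.3,-2,0.3,0,-3.3,-2,0.3,0,-3.3,-2,0.3,0,-3.3,-2,0.3,0,-3.3,-2,0.3,0,-3.3,-2,0.3,0,-3.3,-2,0.3,0,-3.3,-2,0.3,0,-3.3,-2,0.3,0,-3.3,-2,0.3,0],
  "fingers": 100,
  "squeeze": 25
}}

```text
time: 1.1
ee_pos: [0.4972, 0.2403, 0.1863]
eef_rot: [0.158, 0.987, 0.0, -0.0]
ft_force: [0.7, 0.6, 0.1]
width: 0.087
grip_force: 0.0
```

Call:
{"name": "arm_command", "arguments": {
  "moves": [0,0,0,7,0,0,0,7,0,0,0,7,0,0,0,7,0,0,0,7,0,0,0,7,0,0,0,7,0,0,0,7,0,0,0,7,0,0,0,7,0,0,0,7,0,0,0,7]
}}

```text
time: 2.1
ee_pos: [0.4962, 0.2419, 0.1862]
eef_rot: [0.78, 0.626, -0.0, -0.0]
ft_force: [-0.5, 0.4, -0.3]
width: 0.0872
grip_force: 0.0
```

Call:
{"name": "arm_command", "arguments": {
  "moves": [0,0,0,7,0,0,0,7,0,0,0,7,0,0,0,7,0,0,0,7,0,0,0,7,0,0,0,6,0,0,0,0,0,0,0,0]
}}

```text
time: 2.85
ee_pos: [0.4963, 0.242, 0.1863]
eef_rot: [0.966, 0.259, -0.0, 0.0]
ft_force: [0.5, 0.1, 0.1]
width: 0.0871
grip_force: 0.0
```

```bash
cat >> h.py <<'E'
def rel(target,s=None):
    "remaining shift in tool axes, cm, and yaw of tool y (deg)"
    s=s or r.read_state(); T=R.from_quat(s['eef_rot']); y=T.apply([0,1,0])
    return (T.inv().apply(np.array(target)-s['ee_pos'])*100).round(2), round(np.degrees(np.arctan2(y[1],y[0])),1)
E
python3 - <<'E'
from h import *
s=r.read_state();print(s['time'],s['ee_pos'],s['joint_positions'].round(2),rel([.5438,.1731,.12]))
E
```

```text
2.85 [0.49626837 0.24200109 0.18627811] [-0.94  0.2   0.45  1.73 -0.09  1.23 -1.51] (array([0.68, 8.34, 6.63]), np.float64(-60.0))
```

Call:
{"name": "arm_command", "arguments": {
  "moves": [0.3,3.5,1.5,0,0.3,3.5,1.5,0,0.1,1.34,1.6,0,0,0,2,0,0,0,2,0,0,0,0,0]
}}

```text
time: 3.35
ee_pos: [0.5418, 0.172, 0.0968]
eef_rot: [0.966, 0.259, -0.003, 0.001]
ft_force: [-0.8, -0.1, -0.8]
width: 0.0868
grip_force: 0.0
```

```bash
python3 - <<'E'
from h import *
print(rel([.5438,.1731,.028]))
a=r.camera('scene')[:,:,::-1];b=r.camera('top')[:,:,::-1]
cv2.imwrite('pics/a1.png',np.hstack([cv2.resize(a[180:270,250:340],(400,400),interpolation=2),cv2.resize(b[130:220,168:258],(400,400),interpolation=2)]))
E
```

```text
(array([0.27, 0.01, 6.88]), np.float64(-60.0))
```

View pics/a1.png

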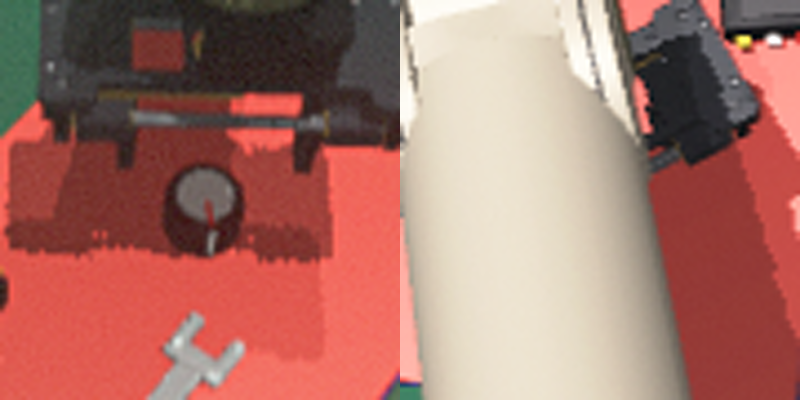

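The scene crop shows the knob at about (205,210) midway between the fingers, with the spanner and adapter clear. I'll descend.

Call:
{"name": "arm_command", "arguments": {
  "moves": [0.2,0,1.8,0,0,0,2,0,0,0,1.5,0,0,0,1,0,0,0,0.5,0,0,0,0,0,0,0,0,0]
}}

```text
time: 4.03
ee_pos: [0.5463, 0.1744, 0.0336]
eef_rot: [0.966, 0.257, 0.001, -0.0]
ft_force: [0.1, -1.1, -0.0]
width: 0.0868
grip_force: 0.0
```

```bash
python3 - <<'E'
from h import *
print(rel([.5438,.1731,.028]),r.read_state()['ft_force'])
E
```

```text
(array([-0.28, -0.01,  0.55]), np.float64(-60.2)) [ 0.10610453 -1.13677921 -0.01938303]
```

Call:
{"name": "arm_command", "arguments": {
  "moves": [-0.27,0,0.45,0,0,0,0,0]
}}

```text
time: 4.2
ee_pos: [0.5432, 0.1726, 0.0282]
eef_rot: [0.966, 0.257, 0.0, -0.0]
ft_force: [0.0, 0.2, -1.0]
width: 0.087
grip_force: 0.0
```

Call:
{"name": "arm_command", "arguments": {
  "moves": [0,0,0,0,0,0,0,0,0,0,0,0,0,0,0,0,0,0,0,0,0,0,0,0,0,0,0,0,0,0,0,0],
  "fingers": 0,
  "squeeze": 25
}}

```text
time: 4.87
ee_pos: [0.5434, 0.1727, 0.028]
eef_rot: [0.966, 0.257, -0.0, -0.0]
ft_force: [0.2, 0.1, -0.5]
width: 0.0454
grip_force: 25.0
```

```bash
python3 - <<'E'
from h import *
s=r.read_state();print(rel([.487,-.1635,.25]),s['ee_pos'],s['width'],s['grip_force'],s['ft_force'])
E
```

```text
(array([-21.6 ,  26.38, -22.2 ]), np.float64(-60.2)) [0.54336327 0.17273761 0.02802815] 0.045445801264083194 25.00000613348675 [ 0.18626337  0.08780203 -0.45872968]
```

Gripped. I'll lift it and carry it over to the shaft.

Call:
{"name": "arm_command", "arguments": {
  "moves": [0,0,-1.5,0,0,0,-3,0,0,0,-3,0,0,0,-3,0,0,0,-2,0,0,0,0,0]
}}

```text
time: 5.37
ee_pos: [0.5456, 0.1734, 0.1576]
eef_rot: [0.966, 0.257, 0.003, -0.001]
ft_force: [0.0, 0.6, -1.4]
width: 0.0449
grip_force: 25.0
```

Call:
{"name": "arm_command", "arguments": {
  "moves": [-1.96,2.4,0,0,-1.96,2.4,0,0,-1.96,2.4,0,0,-1.96,2.4,0,0,-1.96,2.4,0,0,-1.96,2.4,0,0,-1.96,2.4,0,0,-1.96,2.4,0,0,-1.96,2.4,0,0,-1.96,2.4,0,0,-1.96,2.4,0,0]
}}

```text
time: 6.28
ee_pos: [0.4866, -0.1647, 0.1524]
eef_rot: [0.966, 0.257, -0.0, -0.0]
ft_force: [0.9, 0.3, -0.9]
width: 0.0455
grip_force: 25.0
```

Call:
{"name": "arm_command", "arguments": {
  "moves": [0,0,0,0,0,0,0,0,0,0,0,0]
}}

```text
time: 6.53
ee_pos: [0.4873, -0.1628, 0.1524]
eef_rot: [0.966, 0.257, -0.0, -0.0]
ft_force: [-0.0, -0.0, -0.6]
width: 0.0452
grip_force: 25.0
```

```bash
python3 - <<'E'
from h import *
s=r.read_state();print(rel([.487,-.1635,.133]),s['ee_pos'],s['joint_positions'].round(2))
a=r.camera('scene')[:,:,::-1];b=r.camera('top')[:,:,::-1]
cv2.imwrite('pics/a2s.png',a);cv2.imwrite('pics/a2t.png',b)
cv2.imwrite('pics/a2.png',np.hstack([cv2.resize(a[110:180,165:235],(400,400),interpolation=2),cv2.resize(b[158:228,310:380],(400,400),interpolation=2)]))
E
```

```text
(array([-0.06,  0.05,  1.94]), np.float64(-60.2)) [ 0.48727087 -0.16279655  0.15244781] [-0.44  0.16  0.74  1.88 -0.12  1.15 -0.71]
```

View pics/a2.png

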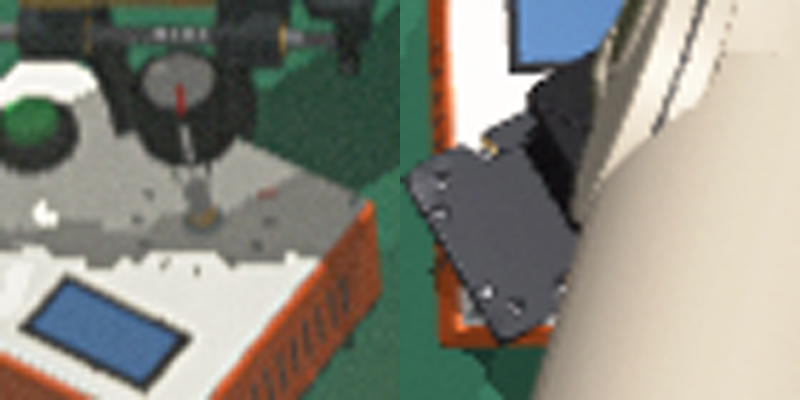

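The scene crop shows the knob above the shaft, cap at about (180,82) with its pointer toward the camera. I'll measure the in-hand offset using the scene camera alone, so its bias cancels.

```bash
python3 - <<'E'
from h import *
def cap(f,u,v,z):
    im=cv2.imread(f);h=cv2.cvtColor(im,cv2.COLOR_BGR2HSV).astype(int);yy,xx=np.mgrid[:384,:512]
    m=(np.hypot(xx-u,yy-v)<9)&(im.min(2)>75)
    w=cv2.morphologyEx(m.astype('uint8'),cv2.MORPH_CLOSE,np.ones((5,5)));k,l,st,ce=cv2.connectedComponentsWithStats(w);i=1+st[1:,4].argmax()
    q=im[...,2].astype(int)-im[...,1];c=ce[i];core=np.hypot(xx-c[0],yy-c[1])<6;wt=np.where(core,np.clip(q-np.median(q[core])-15,0,None),0)
    p=onz('scene',*c,z);d=onz('scene',(wt*xx).sum()/wt.sum(),(wt*yy).sum()/wt.sum(),z)-p
    print(f,c,st[i],p,np.degrees(np.arctan2(d[1],d[0])))
cap('pics/scene0.png',296,223.5,.054)
cap('pics/a2s.png',165+180*70/400,110+82*70/400,.1784)
s=cv2.imread('pics/a2s.png')[...,2];u,v=196,123
for rr in range(v-6,v+9): print(rr,s[rr,u-9:u+10])
E
```

```text
pics/scene0.png [296.02105263 222.2       ] [289 215  16  18 190] [0.54138539 0.17038751 0.054     ] 96.2915260927867
pics/a2s.png [195.92436975 122.82352941] [190 116  12  18 119] [ 0.48678771 -0.1647233   0.1784    ] 39.06348974283294
117 [69 72 55 72 67 72 74 67 73 69 75 74 67 74 68 55 47 40 48]
118 [49 59 61 57 56 57 61 48 50 50 50 52 53 51 62 58 39 42 48]
119 [51 65 63 57 49 53 56 63 75 86 74 70 49 49 45 51 43 42 47]
120 [ 52  65  63  50  52  73  90  94 101 108 104  98  89  83  51  41  43  41
  54]
121 [ 52  62  50  51  94 123 128 107 104 107 107 107 115 106  93  40  40  41
  52]
122 [ 45  49  45  71 116 122 121 112 101 108 114 108 108 106 107  62  28  39
  37]
123 [ 48  39  44  83 106 112 106 110 108 106 107 106 110 112 105  69  41  42
  40]
124 [ 45  44  43  95 110 106 111 105 106 113 107 107 109 107 106  61  39  42
  51]
125 [ 42  26  45  78 110 107 110 116 110 124 112 105 108 106  97  51  35  40
  41]
126 [ 49  35  44  60 103 107 112 106 116 129 118 105 114 107  72  35  35  37
  42]
127 [ 50  43  36  44  71  99 109 110 110 133 120 109  87  74  47  47  35  43
  47]
128 [ 48  39  45  40  40  69  83  81  91 133 106  76  60  40  38  43  35  39
  51]
129 [ 52  45  46  44  37  46  47  45  63 104  78  43  43  40  38  47  38  44
  45]
130 [47 47 45 39 40 34 46 37 47 64 46 36 33 39 37 44 36 40 46]
131 [47 50 39 42 36 43 45 39 40 53 54 44 46 37 42 47 34 40 44]
```

Call:
{"name": "arm_command", "arguments": {
  "moves": [-0.06,0.05,1,4,0,0,1,4,0,0,1,0,0,0,0.9,0,0,0,0,0,0,0,0,0]
}}

```text
time: 7.13
ee_pos: [0.4869, -0.1638, 0.1136]
eef_rot: [0.982, 0.19, -0.001, -0.0]
ft_force: [0.7, 0.0, 0.0]
width: 0.0456
grip_force: 25.0
```

```bash
python3 - <<'E'
from h import *
print(onz('scene',195.8,124.0,.1784))
s=r.read_state();print(rel([.4868,-.1636,.1075]),s['ee_pos'],s['ft_force'])
E
```

```text
[ 0.49026853 -0.16251166  0.1784    ]
(array([-0.  , -0.03,  0.61]), np.float64(-68.1)) [ 0.48693292 -0.16384262  0.11361371] [0.74414016 0.01208811 0.00430813]
```

Call:
{"name": "arm_command", "arguments": {
  "moves": [-0.1,0.03,0.2,0,0,0,0.1,0,0,0,0.1,0,0,0,0,0]
}}

```text
time: 7.47
ee_pos: [0.4864, -0.1648, 0.1101]
eef_rot: [0.982, 0.189, 0.0, -0.0]
ft_force: [-0.1, -0.4, -1.2]
width: 0.0453
grip_force: 25.0
```

Call:
{"name": "arm_command", "arguments": {
  "moves": [0,0,0.1,0,0,0,0,0]
}}

```text
time: 7.63
ee_pos: [0.4863, -0.1648, 0.109]
eef_rot: [0.982, 0.189, 0.0, -0.0]
ft_force: [-0.5, 0.1, -1.2]
width: 0.0453
grip_force: 25.0
```

Call:
{"name": "arm_command", "arguments": {
  "moves": [0,0,0.1,0,0,0,0,0]
}}

```text
time: 7.8
ee_pos: [0.4863, -0.1648, 0.1079]
eef_rot: [0.982, 0.189, -0.0, -0.0]
ft_force: [-0.6, -0.2, -0.8]
width: 0.0451
grip_force: 25.0
```

Call:
{"name": "arm_command", "arguments": {
  "moves": [0,0,0.05,0,0,0,0,0]
}}

```text
time: 7.97
ee_pos: [0.4864, -0.1649, 0.1075]
eef_rot: [0.982, 0.189, 0.0, -0.0]
ft_force: [-0.4, -0.8, -0.1]
width: 0.0453
grip_force: 25.0
```

Call:
{"name": "arm_command", "arguments": {
  "moves": [0,0,0.05,0,0,0,0,0]
}}

```text
time: 8.13
ee_pos: [0.4865, -0.1649, 0.1073]
eef_rot: [0.982, 0.189, 0.0, -0.0]
ft_force: [-0.8, -0.0, 3.3]
width: 0.0453
grip_force: 25.0
```

Call:
{"name": "arm_command", "arguments": {
  "moves": [0,0,0.05,0,0,0,0,0]
}}

```text
time: 8.3
ee_pos: [0.4866, -0.1649, 0.107]
eef_rot: [0.982, 0.189, 0.0, -0.0]
ft_force: [-2.9, -0.0, 7.6]
width: 0.0458
grip_force: 25.0
```

Call:
{"name": "arm_command", "arguments": {
  "moves": [0,0,0.05,0,0,0,0,0]
}}

```text
time: 8.47
ee_pos: [0.4868, -0.165, 0.1068]
eef_rot: [0.982, 0.189, 0.0, -0.0]
ft_force: [-3.7, 0.9, 9.8]
width: 0.0453
grip_force: 25.0
```

Contact at about TCP z 0.107. The side force of -3.7 N in x says the knob sits too far toward +x. I'll back off and shift.

Call:
{"name": "arm_command", "arguments": {
  "moves": [0,0,-0.13,0,-0.12,0,0,0,0,0,0,0]
}}

```text
time: 8.72
ee_pos: [0.4853, -0.1653, 0.1074]
eef_rot: [0.982, 0.189, 0.0, -0.0]
ft_force: [-0.6, 0.0, 2.7]
width: 0.0454
grip_force: 25.0
```

Call:
{"name": "arm_command", "arguments": {
  "moves": [0,0,0.07,0,0,0,0,0,0,0,0,0]
}}

```text
time: 8.97
ee_pos: [0.4854, -0.1654, 0.1071]
eef_rot: [0.982, 0.189, 0.0, -0.0]
ft_force: [-3.5, 0.7, 7.8]
width: 0.0453
grip_force: 25.0
```

Call:
{"name": "arm_command", "arguments": {
  "moves": [0,0,0.05,0,0,0,0,0,0,0,0,0]
}}

```text
time: 9.22
ee_pos: [0.4855, -0.1654, 0.1069]
eef_rot: [0.982, 0.189, 0.0, -0.0]
ft_force: [-3.9, 1.5, 13.1]
width: 0.0455
grip_force: 25.0
```

Call:
{"name": "arm_command", "arguments": {
  "moves": [0.03,0,-0.11,0,0,0,0,0]
}}

```text
time: 9.38
ee_pos: [0.4856, -0.1653, 0.1073]
eef_rot: [0.982, 0.189, 0.0, 0.0]
ft_force: [0.0, -0.3, 3.6]
width: 0.0455
grip_force: 25.0
```

Call:
{"name": "arm_command", "arguments": {
  "moves": [0,0,0,-4,0,0,0,-4]
}}

```text
time: 9.55
ee_pos: [0.4858, -0.1654, 0.1073]
eef_rot: [0.966, 0.258, 0.0, 0.0]
ft_force: [-0.8, -1.1, 3.4]
width: 0.0454
grip_force: 25.0
```

Call:
{"name": "arm_command", "arguments": {
  "moves": [0,0,0,-4,0,0,0,-4]
}}

```text
time: 9.72
ee_pos: [0.4858, -0.1654, 0.1073]
eef_rot: [0.946, 0.325, 0.0, 0.0]
ft_force: [0.7, -0.0, 3.4]
width: 0.0451
grip_force: 25.0
```

Call:
{"name": "arm_command", "arguments": {
  "moves": [0,0,0,-4,0,0,0,-4]
}}

```text
time: 9.88
ee_pos: [0.4858, -0.1654, 0.1073]
eef_rot: [0.921, 0.391, 0.0, 0.0]
ft_force: [1.2, -1.0, 3.1]
width: 0.0456
grip_force: 25.0
```

Call:
{"name": "arm_command", "arguments": {
  "moves": [0,0,0,-4,0,0,0,-4]
}}

```text
time: 10.05
ee_pos: [0.4857, -0.1654, 0.1073]
eef_rot: [0.891, 0.454, 0.0, 0.0]
ft_force: [-0.0, -0.8, 3.1]
width: 0.0453
grip_force: 25.0
```

Call:
{"name": "arm_command", "arguments": {
  "moves": [0,0,0,-4,0,0,0,-4]
}}

```text
time: 10.22
ee_pos: [0.4857, -0.1654, 0.1072]
eef_rot: [0.857, 0.515, 0.0, 0.0]
ft_force: [0.7, -1.0, 2.8]
width: 0.0455
grip_force: 25.0
```

Call:
{"name": "arm_command", "arguments": {
  "moves": [0,0,0,-4,0,0,0,-4]
}}

```text
time: 10.38
ee_pos: [0.4856, -0.1654, 0.1071]
eef_rot: [0.819, 0.573, 0.0, 0.0]
ft_force: [-0.8, -0.8, 1.8]
width: 0.0453
grip_force: 25.0
```

Call:
{"name": "arm_command", "arguments": {
  "moves": [0,0,0,-4,0,0,0,-4]
}}

```text
time: 10.55
ee_pos: [0.4855, -0.1652, 0.107]
eef_rot: [0.777, 0.629, -0.0, -0.0]
ft_force: [-0.1, -0.0, -1.2]
width: 0.0453
grip_force: 25.0
```

Call:
{"name": "arm_command", "arguments": {
  "moves": [0,0,0,-4,0,0,0,-4]
}}

```text
time: 10.72
ee_pos: [0.4852, -0.1651, 0.1067]
eef_rot: [0.731, 0.682, -0.0, -0.0]
ft_force: [-0.3, -0.0, -0.3]
width: 0.0453
grip_force: 25.0
```

The force dropped at about 86–94° of pointer angle, so the flats may be lining up. I'll probe downward.

Call:
{"name": "arm_command", "arguments": {
  "moves": [0,0,0.06,0,0,0,0,0]
}}

```text
time: 10.88
ee_pos: [0.4854, -0.165, 0.1063]
eef_rot: [0.733, 0.68, 0.0, -0.0]
ft_force: [-0.6, 0.7, 0.7]
width: 0.0452
grip_force: 25.0
```

Call:
{"name": "arm_command", "arguments": {
  "moves": [0,0,0.05,0,0,0,0,0]
}}

```text
time: 11.05
ee_pos: [0.4855, -0.1649, 0.1059]
eef_rot: [0.733, 0.68, 0.0, -0.0]
ft_force: [-0.4, 1.2, 0.3]
width: 0.0451
grip_force: 25.0
```

Call:
{"name": "arm_command", "arguments": {
  "moves": [0,0,0.05,0,0,0,0,0]
}}

```text
time: 11.22
ee_pos: [0.4857, -0.1648, 0.1056]
eef_rot: [0.733, 0.681, 0.0, -0.0]
ft_force: [0.1, 2.9, 0.8]
width: 0.0452
grip_force: 25.0
```

Call:
{"name": "arm_command", "arguments": {
  "moves": [0,0,0.05,0,0,0,0,0]
}}

```text
time: 11.38
ee_pos: [0.4859, -0.1648, 0.1052]
eef_rot: [0.733, 0.681, 0.0, 0.0]
ft_force: [2.2, 2.5, 1.5]
width: 0.0456
grip_force: 25.0
```

Call:
{"name": "arm_command", "arguments": {
  "moves": [0,0,0.05,0,0,0,0,0]
}}

```text
time: 11.55
ee_pos: [0.4859, -0.1648, 0.1046]
eef_rot: [0.733, 0.681, 0.0, 0.0]
ft_force: [4.4, 3.1, -1.4]
width: 0.0454
grip_force: 25.0
```

The knob is entering the bore bevel. I'll ease the side load toward +x, +y and keep going down.

Call:
{"name": "arm_command", "arguments": {
  "moves": [0.04,0.07,0,0,0,0,0,0]
}}

```text
time: 11.72
ee_pos: [0.4862, -0.1647, 0.1045]
eef_rot: [0.733, 0.681, -0.0, -0.0]
ft_force: [2.1, 3.2, 0.4]
width: 0.045
grip_force: 25.0
```

Call:
{"name": "arm_command", "arguments": {
  "moves": [0,0,0.06,0,0,0,0,0]
}}

```text
time: 11.88
ee_pos: [0.4862, -0.1647, 0.1039]
eef_rot: [0.733, 0.681, 0.0, -0.0]
ft_force: [2.4, 3.5, -1.5]
width: 0.0455
grip_force: 25.0
```

Call:
{"name": "arm_command", "arguments": {
  "moves": [0,0,0.06,0,0,0,0,0]
}}

```text
time: 12.05
ee_pos: [0.4863, -0.1647, 0.1033]
eef_rot: [0.733, 0.681, 0.0, -0.0]
ft_force: [2.5, 3.6, -1.1]
width: 0.0454
grip_force: 25.0
```

Call:
{"name": "arm_command", "arguments": {
  "moves": [0,0,0.06,0,0,0,0,0]
}}

```text
time: 12.22
ee_pos: [0.4863, -0.1647, 0.1027]
eef_rot: [0.733, 0.681, 0.0, -0.0]
ft_force: [2.6, 5.1, -0.1]
width: 0.045
grip_force: 25.0
```

Call:
{"name": "arm_command", "arguments": {
  "moves": [0.07,0.04,0,0,0,0,0,0]
}}

```text
time: 12.38
ee_pos: [0.4864, -0.1645, 0.1027]
eef_rot: [0.733, 0.681, -0.0, -0.0]
ft_force: [1.9, 2.5, -0.7]
width: 0.0454
grip_force: 25.0
```

```bash
python3 -c "
from h import *
s=r.read_state();print(s['torque'],s['ft_force'],s['ee_pos'])"
```

```text
[ 0.38749494 -0.21744215 -0.03783719] [ 1.91825478  2.52683025 -0.65872366] [ 0.48643141 -0.16447229  0.10270636]
```

Call:
{"name": "arm_command", "arguments": {
  "moves": [0.05,0.03,0.06,0,0,0,0.06,0,0,0,0.06,0,0,0,0,0]
}}

```text
time: 12.72
ee_pos: [0.4866, -0.1641, 0.1007]
eef_rot: [0.733, 0.68, -0.0, -0.0]
ft_force: [0.8, -0.3, -1.0]
width: 0.0455
grip_force: 25.0
```

Call:
{"name": "arm_command", "arguments": {
  "moves": [0,0,0.06,0,0,0,0.06,0,0,0,0,0]
}}

```text
time: 12.97
ee_pos: [0.4869, -0.1638, 0.0997]
eef_rot: [0.733, 0.681, -0.0, -0.0]
ft_force: [-0.9, 0.4, -0.4]
width: 0.0451
grip_force: 25.0
```

Call:
{"name": "arm_command", "arguments": {
  "moves": [0,0,0.06,0,0,0,0.06,0,0,0,0,0]
}}

```text
time: 13.22
ee_pos: [0.487, -0.1638, 0.0986]
eef_rot: [0.733, 0.681, -0.0, 0.0]
ft_force: [0.8, -1.1, -1.1]
width: 0.0454
grip_force: 25.0
```

Call:
{"name": "arm_command", "arguments": {
  "moves": [0,0,0.05,0,0,0,0.05,0,0,0,0,0]
}}

```text
time: 13.47
ee_pos: [0.4872, -0.164, 0.0977]
eef_rot: [0.733, 0.681, 0.0, 0.0]
ft_force: [1.5, -1.1, -0.6]
width: 0.0453
grip_force: 25.0
```

Call:
{"name": "arm_command", "arguments": {
  "moves": [0,0,0.06,0,0,0,0.06,0,0,0,0,0],
  "squeeze": 40
}}

```text
time: 13.72
ee_pos: [0.4873, -0.1642, 0.0967]
eef_rot: [0.733, 0.681, 0.0, 0.0]
ft_force: [-0.9, -2.8, 3.2]
width: 0.0454
grip_force: 40.0
```

Call:
{"name": "arm_command", "arguments": {
  "moves": [0,0,0.06,0,0,0,0.06,0,0,0,0,0]
}}

```text
time: 13.97
ee_pos: [0.4872, -0.1641, 0.0952]
eef_rot: [0.733, 0.681, 0.0, 0.0]
ft_force: [-0.0, -4.6, 1.8]
width: 0.0452
grip_force: 40.0
```

Call:
{"name": "arm_command", "arguments": {
  "moves": [0,0,0.05,0,0,0,0.05,0,0,0,0,0]
}}

```text
time: 14.22
ee_pos: [0.487, -0.1641, 0.0941]
eef_rot: [0.733, 0.681, -0.0, 0.0]
ft_force: [1.0, -6.4, -0.1]
width: 0.0449
grip_force: 40.0
```

Call:
{"name": "arm_command", "arguments": {
  "moves": [0,0,0.05,0,0,0,0.05,0,0,0,0,0]
}}

```text
time: 14.47
ee_pos: [0.4866, -0.1641, 0.0927]
eef_rot: [0.733, 0.681, -0.0, -0.0]
ft_force: [1.2, -7.1, -2.4]
width: 0.0453
grip_force: 40.0
```

The ball seems passed, since the knob now pulls downward. I'll ease the -y side load and continue to the seat.

Call:
{"name": "arm_command", "arguments": {
  "moves": [-0.08,0,0,0,0,0,0.05,0,0,0,0.05,0,0,0,0,0]
}}

```text
time: 14.8
ee_pos: [0.4867, -0.1643, 0.0918]
eef_rot: [0.733, 0.681, -0.0, -0.0]
ft_force: [0.7, -3.6, -3.8]
width: 0.0454
grip_force: 40.0
```

Call:
{"name": "arm_command", "arguments": {
  "moves": [0,0,0.05,0,0,0,0.05,0,0,0,0,0]
}}

```text
time: 15.05
ee_pos: [0.4867, -0.1643, 0.0909]
eef_rot: [0.733, 0.681, -0.0, -0.0]
ft_force: [0.5, -2.1, -4.7]
width: 0.0453
grip_force: 40.0
```

Call:
{"name": "arm_command", "arguments": {
  "moves": [0,0,0.05,0,0,0,0,0]
}}

```text
time: 15.22
ee_pos: [0.4867, -0.1643, 0.0905]
eef_rot: [0.733, 0.681, -0.0, -0.0]
ft_force: [-0.5, -2.2, -2.7]
width: 0.0449
grip_force: 40.0
```

Call:
{"name": "arm_command", "arguments": {
  "moves": [0,0,0.05,0,0,0,0,0]
}}

```text
time: 15.38
ee_pos: [0.4869, -0.1642, 0.0901]
eef_rot: [0.733, 0.681, 0.0, -0.0]
ft_force: [-0.3, -2.0, -3.4]
width: 0.0451
grip_force: 40.0
```

Call:
{"name": "arm_command", "arguments": {
  "moves": [0,0,0.05,0,0,0,0,0]
}}

```text
time: 15.55
ee_pos: [0.487, -0.1642, 0.0897]
eef_rot: [0.733, 0.681, 0.0, -0.0]
ft_force: [0.1, -1.0, -2.3]
width: 0.0452
grip_force: 40.0
```

Call:
{"name": "arm_command", "arguments": {
  "moves": [0,0,0.04,0,0,0,0,0]
}}

```text
time: 15.72
ee_pos: [0.4871, -0.1642, 0.0895]
eef_rot: [0.733, 0.681, 0.0, -0.0]
ft_force: [-0.5, 0.2, 0.1]
width: 0.0451
grip_force: 40.0
```

Call:
{"name": "arm_command", "arguments": {
  "moves": [0,0,0.05,0,0,0,0,0]
}}

```text
time: 15.88
ee_pos: [0.4872, -0.1642, 0.0894]
eef_rot: [0.733, 0.681, 0.0, -0.0]
ft_force: [-1.8, 0.8, 5.4]
width: 0.0455
grip_force: 40.0
```

Call:
{"name": "arm_command", "arguments": {
  "moves": [0,0,0.04,0,0,0,0,0]
}}

```text
time: 16.05
ee_pos: [0.4873, -0.1643, 0.0893]
eef_rot: [0.733, 0.681, 0.001, -0.0]
ft_force: [-4.9, 2.5, 10.6]
width: 0.0448
grip_force: 40.0
```

Seated, with firm resistance at z 0.0894. I'll relieve the push, lighten the grip, and turn anticlockwise toward zero.

Call:
{"name": "arm_command", "arguments": {
  "moves": [0,0,-0.1,0,0,0,0,0]
}}

```text
time: 16.22
ee_pos: [0.4872, -0.1642, 0.0896]
eef_rot: [0.733, 0.681, 0.0, 0.0]
ft_force: [-0.1, -0.5, -0.8]
width: 0.0454
grip_force: 40.0
```

Call:
{"name": "arm_command", "arguments": {
  "moves": [0,0,0,-2,0,0,0,-2,0,0,0,-2,0,0,0,-2],
  "squeeze": 7
}}

```text
time: 16.55
ee_pos: [0.4871, -0.164, 0.0894]
eef_rot: [0.683, 0.731, 0.0, -0.0]
ft_force: [-1.4, 1.6, 2.9]
width: 0.0454
grip_force: 7.0
```

```bash
python3 -c "
from h import *
s=r.read_state();print(s['torque'],s['ft_force'],s['ee_pos'],rel(s['ee_pos']))"
```

```text
[ 0.27997623  0.19788652 -0.01289885] [-1.40134237  1.61012889  2.94308255] [ 0.4871336  -0.16400253  0.08944645] (array([0., 0., 0.]), np.float64(3.9))
```

Call:
{"name": "arm_command", "arguments": {
  "moves": [0,0,0,-3,0,0,0,-3,0,0,0,-3,0,0,0,-3,0,0,0,-3,0,0,0,-3]
}}

```text
time: 17.05
ee_pos: [0.487, -0.164, 0.0894]
eef_rot: [0.559, 0.829, 0.0, -0.0]
ft_force: [-1.8, 2.6, 2.1]
width: 0.0458
grip_force: 7.0
```

```bash
python3 -c "
from h import *
s=r.read_state();print(s['torque'],s['ft_force'],s['ee_pos'],rel(s['ee_pos']))"
```

```text
[ 0.3803168   0.35190851 -0.06265797] [-1.81133855  2.5999385   2.10410375] [ 0.48701721 -0.16398412  0.08944668] (array([0., 0., 0.]), np.float64(22.0))
```

Call:
{"name": "arm_command", "arguments": {
  "moves": [0,0,0,-2,0,0,0,-2,0,0,0,-2,0,0,0,-2,0,0,0,-2,0,0,0,-2,0,0,0,-2,0,0,0,-2,0,0,0,-2,0,0,0,-2]
}}

```text
time: 17.88
ee_pos: [0.4869, -0.164, 0.0894]
eef_rot: [0.407, 0.913, 0.0, -0.0]
ft_force: [-2.0, 1.6, 3.0]
width: 0.0462
grip_force: 7.0
```

```bash
python3 - <<'E'
from h import *
s=r.read_state();print(s['torque'],s['ft_force'],s['ee_pos'],rel(s['ee_pos']))
a=r.camera('scene')[:,:,::-1];cv2.imwrite('pics/a3.png',cv2.resize(a[120:175,165:238],(800,600),interpolation=2))
E
```

```text
[ 0.30655899  0.42774226 -0.0489984 ] [-1.95928209  1.60580598  2.96396699] [ 0.48691329 -0.16401425  0.0894364 ] (array([0., 0., 0.]), np.float64(41.9))
```

View pics/a3.png

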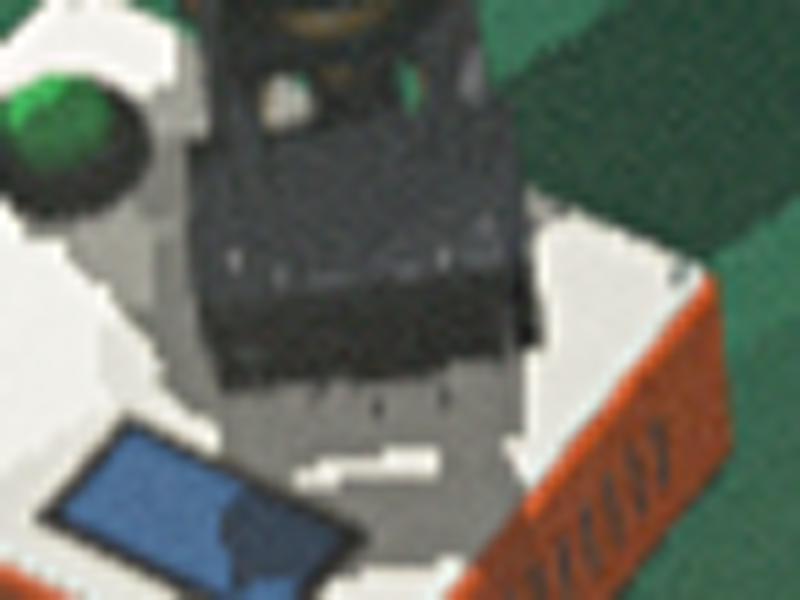

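The gripper hides the knob from the scene camera. I'll go on by feel.

Call:
{"name": "arm_command", "arguments": {
  "moves": [0,0,0,-2,0,0,0,-2,0,0,0,-2,0,0,0,-2]
}}

```text
time: 18.27
ee_pos: [0.4869, -0.1641, 0.0895]
eef_rot: [0.343, 0.939, 0.0, -0.0]
ft_force: [-2.6, 2.3, 3.7]
width: 0.0456
grip_force: 7.0
```

```bash
python3 -c "
from h import *
s=r.read_state();print(s['torque'],s['ft_force'],s['ee_pos'],rel(s['ee_pos']))"
```

```text
[ 0.41633781  0.50195171 -0.03798023] [-2.57916155  2.34157942  3.71619307] [ 0.48691212 -0.16405875  0.08946662] (array([0., 0., 0.]), np.float64(49.9))
```

Call:
{"name": "arm_command", "arguments": {
  "moves": [0,0,0,-2,0,0,0,-2]
}}

```text
time: 18.43
ee_pos: [0.4869, -0.1641, 0.0894]
eef_rot: [0.31, 0.951, 0.0, -0.0]
ft_force: [-2.1, 2.3, 4.0]
width: 0.0461
grip_force: 7.0
```

```bash
python3 -c "
from h import *
s=r.read_state();print(s['torque'],s['ft_force'],s['ee_pos'],rel(s['ee_pos']))"
```

```text
[ 0.44123089  0.52955742 -0.01325685] [-2.0941338   2.26693155  4.03848252] [ 0.48685051 -0.16410948  0.0894262 ] (array([0., 0., 0.]), np.float64(53.8))
```

Call:
{"name": "arm_command", "arguments": {
  "moves": [0,0,0,-2,0,0,0,-2]
}}

```text
time: 18.6
ee_pos: [0.4869, -0.1641, 0.0895]
eef_rot: [0.277, 0.961, 0.0, -0.0]
ft_force: [-3.2, 3.2, 2.6]
width: 0.046
grip_force: 7.0
```

```bash
python3 -c "
from h import *
s=r.read_state();print(s['torque'],s['ft_force'],s['ee_pos'],rel(s['ee_pos']))"
```

```text
[ 0.41201089  0.5597942  -0.0448002 ] [-3.20161479  3.18609158  2.56672458] [ 0.48686583 -0.16410049  0.08945459] (array([0., 0., 0.]), np.float64(57.8))
```

Call:
{"name": "arm_command", "arguments": {
  "moves": [0,0,0,-2,0,0,0,-2,0,0,0,-2,0,0,0,-2]
}}

```text
time: 18.93
ee_pos: [0.4864, -0.1643, 0.0894]
eef_rot: [0.209, 0.978, 0.0, -0.001]
ft_force: [-3.9, 1.2, 5.5]
width: 0.0458
grip_force: 7.0
```

```bash
python3 -c "
from h import *
s=r.read_state();print(s['torque'],s['ft_force'],s['ee_pos'],rel(s['ee_pos']))"
```

```text
[ 0.26793827  1.01777376 -0.07240009] [-3.86178514  1.21630501  5.49559526] [ 0.48644504 -0.16429571  0.08937832] (array([0., 0., 0.]), np.float64(65.8))
```

Call:
{"name": "arm_command", "arguments": {
  "moves": [0,0,0,0,0,0,0,0,0,0,0,0,0,0,0,0,0,0,0,0,0,0,0,0],
  "fingers": 100
}}

```text
time: 19.43
ee_pos: [0.487, -0.1645, 0.0894]
eef_rot: [0.21, 0.978, 0.0, 0.0]
ft_force: [0.4, 0.8, -0.5]
width: 0.078
grip_force: 0.0
```

Call:
{"name": "arm_command", "arguments": {
  "moves": [0,0,-1,0,0,0,-3,0,0,0,-3,0,0,0,-3,0,0,0,-3,0,0,0,0,0]
}}

```text
time: 19.93
ee_pos: [0.4894, -0.1654, 0.226]
eef_rot: [0.21, 0.978, 0.0, 0.004]
ft_force: [1.1, -0.1, 0.7]
width: 0.087
grip_force: 0.0
```

```bash
python3 - <<'E'
from h import *
a=r.camera('scene')[:,:,::-1];cv2.imwrite('pics/a4s.png',a);cv2.imwrite('pics/a4.png',cv2.resize(a[120:175,165:238],(800,600),interpolation=2))
E
```

```text
(no output)
```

View pics/a4.png

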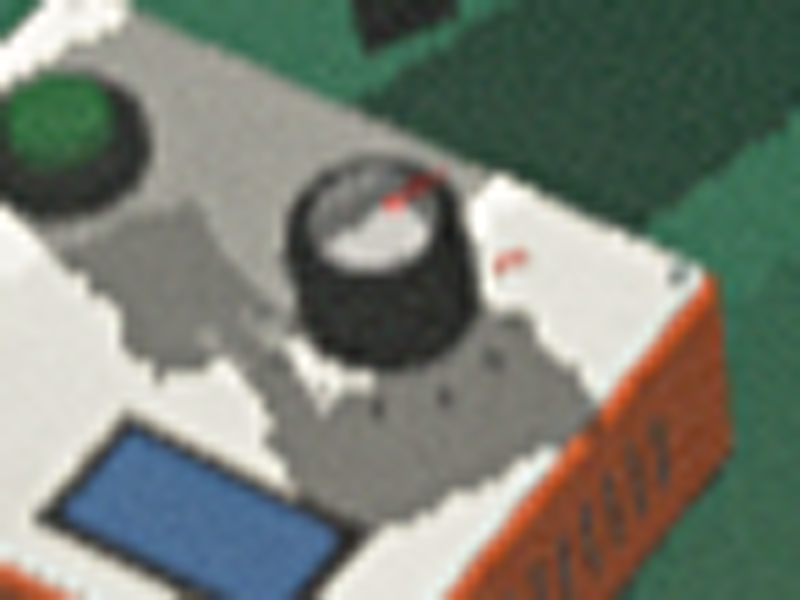

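The crop shows the knob home, with its pointer running from (390,205) to (443,174) toward the zero mark at (510,260). I'll measure the angle and height.

```bash
python3 - <<'E'
from h import *
f=lambda u,v,z:onz('scene',165+u/10.96-.5,120+v/10.91-.5,z)
for a,b in(((390,206),(443,174)),((375,217),(443,174))):
    d=f(*b,.1155)-f(*a,.1155);print(np.degrees(np.arctan2(d[1],d[0])),f(*a,.1155),f(*b,.1155))
z=f(510,260,.08);d=z-[.4881,-.1648,.08];print('mark',z,np.degrees(np.arctan2(d[1],d[0])))
im=cv2.imread('pics/a4s.png').astype(int);yy,xx=np.mgrid[:384,:512]
q=im[...,2]-im[...,1];w=np.where((abs(xx-203)<5)&(abs(yy-137)<4),np.clip(q-25,0,None),0)
m=w>0;print(np.c_[xx[m],yy[m],w[m]].tolist())
p=np.array([onz('scene',x,y,.1155)[:2] for x,y in zip(xx[m],yy[m])]);c=np.average(p,axis=0,weights=w[m])
C=np.cov(p.T,aweights=w[m]);v=np.linalg.eigh(C)[1][:,1];print('axis',np.degrees(np.arctan2(v[1],v[0])),c)
c0=f(375,217,.1155);print(proj('scene',[.4881,-.1648,.1155]), 'centroid dir',np.degrees(np.arctan2(*(c-[.4881,-.1648])[::-1])))
a=np.radians(151.4);print('expect tip px',proj('scene',[.4881+.02*np.cos(a),-.1648+.02*np.sin(a),.1155]))
E
```

```text
162.55255647936895 [ 0.48314537 -0.16367993  0.1155    ] [ 0.4676444  -0.15880812  0.1155    ]
163.9529368353616 [ 0.48801421 -0.16466718  0.1155    ] [ 0.4676444  -0.15880812  0.1155    ]
mark [ 0.45875041 -0.14904157  0.08      ] 151.76768701574147
[[202, 136, 9], [203, 136, 29], [204, 136, 9], [201, 137, 11], [202, 137, 31], [203, 137, 18], [200, 138, 67], [201, 138, 60], [202, 138, 1], [200, 139, 16], [201, 139, 15]]
axis 170.34502444884762 [ 0.4789511  -0.16269505]
(np.float64(198.6568128866373), np.float64(139.39077467625037)) centroid dir 167.043049980847
expect tip px (np.float64(205.3568118656854), np.float64(136.64946847716908))
```

The pointer reads about 163°, past zero at 151.4°, consistent with play of the flat past the stop. I'll swing aside for an unbiased top view.

Call:
{"name": "arm_command", "arguments": {
  "moves": [1.4,3.2,0,0,1.4,3.2,0,0,1.4,3.2,0,0,1.4,3.2,0,0,1.4,3.2,0,0,1.4,3.2,0,0,1.4,3.2,0,0,1.4,3.2,0,0,0,0,0,0,0,0,0,0]
}}

```text
time: 20.82
ee_pos: [0.4891, 0.1168, 0.2188]
eef_rot: [0.208, 0.978, -0.0, -0.001]
ft_force: [0.8, -0.6, 1.4]
width: 0.0871
grip_force: 0.0
```

```bash
python3 - <<'E'
from h import *
b=r.camera('top')[:,:,::-1];a=r.camera('scene')[:,:,::-1]
cv2.imwrite('pics/a5t.png',b);cv2.imwrite('pics/a5s.png',a);cv2.imwrite('pics/a5.png',np.hstack([cv2.resize(b[172:212,325:365],(400,400),interpolation=2),cv2.resize(a[120:160,180:220],(400,400),interpolation=2)]))
E
```

```text
(no output)
```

View pics/a5.png

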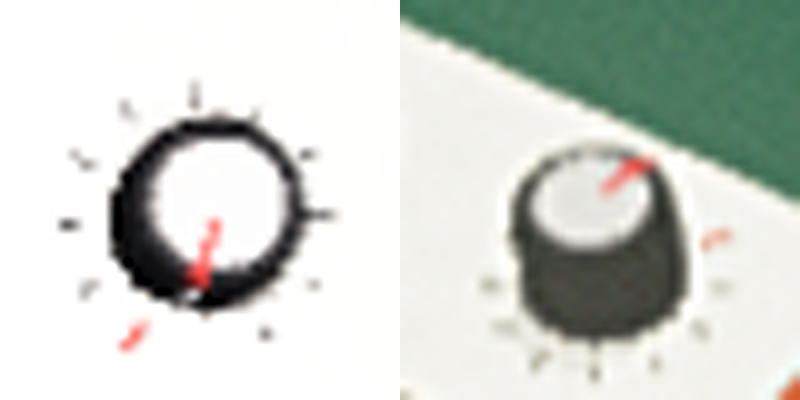

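The top crop shows cap centre (220,200) and pointer tip (200,283). I'll compute the angle from both views.

```bash
python3 - <<'E'
from h import *
def ang(n,f,u0,v0,h,z,sh):
    im=cv2.imread(f).astype(int);yy,xx=np.mgrid[:384,:512];near=np.hypot(xx-u0,yy-v0)<h
    q=np.where(near,np.clip(im[...,2]-im[...,1]-40,0,None),0)
    w=cv2.morphologyEx((near&(im.min(2)>140)).astype('uint8'),cv2.MORPH_CLOSE,np.ones((5,5)))
    k,l,st,ce=cv2.connectedComponentsWithStats(w);i=1+st[1:,4].argmax();m=q>0
    p=np.array([onz(n,x,y,z)[:2] for x,y in zip(xx[m],yy[m])]);W=q[m];c=np.average(p,axis=0,weights=W)
    v=np.linalg.eigh(np.cov(p.T,aweights=W))[1][:,1]
    cc=onz(n,*ce[i],z)[:2]
    A=lambda d:np.degrees(np.arctan2(d[1],d[0]))
    print(n,'axis',A(v),'cap',cc,'red-cap',A(c-cc),'red-shaft',A(c-sh))
ang('top','pics/a5t.png',346.5,192.5,8.5,.1155,np.array([.4857,-.1623]))
ang('scene','pics/a5s.png',200,139.5,8.,.1155,np.array([.4881,-.1648]))
E
```

```text
top axis 163.21685274144747 cap [ 0.48599055 -0.16261693] red-cap 164.4930707789319 red-shaft 165.38083325051275
scene axis 165.10699418716658 cap [ 0.48236258 -0.16615475] red-cap 151.99185815462764 red-shaft 168.35923683266807
```

The pointer is at about 164.5° against a zero of 151.5°, so I need roughly 13° clockwise, taken up by the play. I'll regrip.

Call:
{"name": "arm_command", "arguments": {
  "moves": [-1.4,-3.2,0,0,-1.4,-3.2,0,0,-1.4,-3.2,0,0,-1.4,-3.2,0,0,-1.4,-3.2,0,0,-1.4,-3.2,0,0,-1.4,-3.2,0,0,-1.4,-3.2,0,0,0,0,0,0,0,0,0,0,0,0,0,0]
}}

```text
time: 21.83
ee_pos: [0.4864, -0.1652, 0.2193]
eef_rot: [0.211, 0.978, 0.0, -0.0]
ft_force: [0.3, 0.3, 0.5]
width: 0.0873
grip_force: 0.0
```

```bash
python3 -c "
from h import *
print(rel([.4868,-.1641,.0915]))"
```

```text
(array([1.000e-02, 1.100e-01, 1.278e+01]), np.float64(65.7))
```

Call:
{"name": "arm_command", "arguments": {
  "moves": [0,0.11,3,0,0,0,3,0,0,0,3,0,0,0,2,0,0,0,1.2,0,0,0,0.5,0,0,0,0,0,0,0,0,0]
}}

```text
time: 22.5
ee_pos: [0.4878, -0.1631, 0.0931]
eef_rot: [0.209, 0.978, 0.0, 0.0]
ft_force: [0.4, 0.3, -0.3]
width: 0.087
grip_force: 0.0
```

Call:
{"name": "arm_command", "arguments": {
  "moves": [0,0,0,0,0,0,0,0,0,0,0,0,0,0,0,0,0,0,0,0,0,0,0,0,0,0,0,0],
  "fingers": 0,
  "squeeze": 7
}}

```text
time: 23.08
ee_pos: [0.4874, -0.1635, 0.0924]
eef_rot: [0.21, 0.978, 0.0, 0.0]
ft_force: [0.4, 0.0, 0.4]
width: 0.0482
grip_force: 0.1
```

```bash
python3 -c "
from h import *
s=r.read_state();print(rel([.4868,-.1641,.0915]),s['torque'])"
```

```text
(array([ 0.03, -0.08,  0.09]), np.float64(65.8)) [ 0.0409328   0.0213983  -0.02041328]
```

Call:
{"name": "arm_command", "arguments": {
  "moves": [0,0,0,2,0,0,0,2,0,0,0,2,0,0,0,2,0,0,0,2,0,0,0,3,0,0,0,0]
}}

```text
time: 23.67
ee_pos: [0.4875, -0.164, 0.0925]
eef_rot: [0.32, 0.947, -0.0, 0.0]
ft_force: [1.1, -1.7, 0.2]
width: 0.0458
grip_force: 7.0
```

```bash
python3 -c "
from h import *
s=r.read_state();print(rel([.4868,-.1641,.0915]),s['torque'])"
```

```text
(array([ 0.05, -0.05,  0.1 ]), np.float64(52.6)) [-0.56737356 -0.07880645  0.00151781]
```

Call:
{"name": "arm_command", "arguments": {
  "moves": [0,0,0,0,0,0,0,0,0,0,0,0,0,0,0,0,0,0,0,0,0,0,0,0],
  "fingers": 100
}}

```text
time: 24.17
ee_pos: [0.4874, -0.1634, 0.0924]
eef_rot: [0.319, 0.948, 0.0, -0.0]
ft_force: [0.4, -0.9, 1.1]
width: 0.0777
grip_force: 0.0
```

Call:
{"name": "arm_command", "arguments": {
  "moves": [0,0,-1,0,0,0,-3,0,0,0,-3,0,0,0,-3,0,0,0,-3,0,0,0,0,0]
}}

```text
time: 24.67
ee_pos: [0.4898, -0.1644, 0.229]
eef_rot: [0.319, 0.948, 0.001, 0.004]
ft_force: [0.1, 0.4, -0.0]
width: 0.0868
grip_force: 0.0
```

Call:
{"name": "arm_command", "arguments": {
  "moves": [2,2.9,0,0,2,2.9,0,0,2,2.9,0,0,2,2.9,0,0,2,2.9,0,0,2,2.9,0,0,2,2.9,0,0,2,2.9,0,0,0,0,0,0,0,0,0,0]
}}

```text
time: 25.5
ee_pos: [0.5, 0.12, 0.2227]
eef_rot: [0.317, 0.948, 0.0, 0.0]
ft_force: [-0.1, -1.1, -0.8]
width: 0.0873
grip_force: 0.0
```

```bash
cat >> h.py <<'E'
def ang(n,f,u0,v0,h,z,sh):
    im=cv2.imread(f).astype(int);yy,xx=np.mgrid[:384,:512];near=np.hypot(xx-u0,yy-v0)<h
    q=np.where(near,np.clip(im[...,2]-im[...,1]-40,0,None),0);m=q>0
    p=np.array([onz(n,x,y,z)[:2] for x,y in zip(xx[m],yy[m])]);W=q[m];c=np.average(p,axis=0,weights=W)
    v=np.linalg.eigh(np.cov(p.T,aweights=W))[1][:,1]
    A=lambda d:np.degrees(np.arctan2(d[1],d[0]))
    print(n,'axis',A(v),'red-shaft',A(c-sh),c)
E
python3 - <<'E'
from h import *
b=r.camera('top')[:,:,::-1];a=r.camera('scene')[:,:,::-1]
cv2.imwrite('pics/a6t.png',b);cv2.imwrite('pics/a6s.png',a);cv2.imwrite('pics/a6.png',np.hstack([cv2.resize(b[172:212,325:365],(400,400),interpolation=2),cv2.resize(a[120:160,180:220],(400,400),interpolation=2)]))
for k in'56':
    ang('top',f'pics/a{k}t.png',346.5,192.5,8.5,.1155,np.array([.4858,-.1624]))
    ang('scene',f'pics/a{k}s.png',200,139.5,8.,.1155,np.array([.4881,-.1648]))
E
```

```text
top axis 163.21685274144747 red-shaft 165.1042962958836 [ 0.47147902 -0.15859063]
scene axis 165.10699418716658 red-shaft 168.35923683266807 [ 0.47457833 -0.16201437]
top axis 148.86181190145746 red-shaft 147.3431271503658 [ 0.47309981 -0.15426012]
scene axis 152.7202445848086 red-shaft 149.82050247121543 [ 0.47655266 -0.15808482]
```

View pics/a6.png

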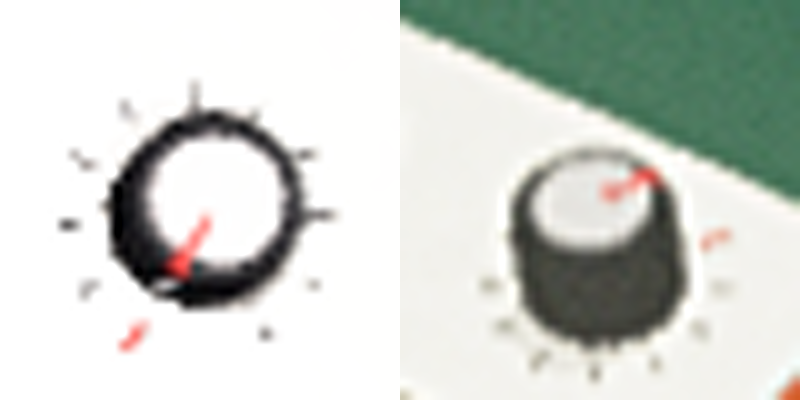

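The pointer now reads about 149–150° against 151.5°, within tolerance, and the knob is home and released. I'll hand in.

```bash
python3 -c "
from bench import r
print(r.close_job())"
```

```text
the job is handed in; nothing more can be done
None
```

The knob is fitted and snapped home on the shaft and released, with its pointer measured at about 150° against the zero mark's 151.5°. I handed the job in at about 25.6 s; no verdict came back.

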